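Transfer a row of sample vials to the metal rack in the same order

TASK

Move the four sample vials from the grey rack into the empty metal rack, keeping their run order: counted from the end with the black bar on each rack, every vial goes into the place of the same number, and place 4 stays empty. Leave each vial standing upright on the floor of its place; do not tip any vial over, and leave the petri dish, the timer and the pipette bulb where they are.

Things in the scene. Friction and masses are not known exactly. Their poses are not given: they have to be found in the camera images.
- vial_place1_mid (a point): centre (half-way up, 26 mm above its foot) of the glass sample vial with black screw cap that stands in place 1 of the grey rack at the start; upright cylinder 21 mm across, 52 mm high, about 18 g, z axis up. All four vials look alike; they differ only by their place in the row
- vial_place2_mid (a point): centre (half-way up, 26 mm above its foot) of the glass sample vial with black screw cap that stands in place 2 of the grey rack at the start; upright cylinder 21 mm across, 52 mm high, about 18 g, z axis up. All four vials look alike; they differ only by their place in the row
- vial_place3_mid (a point): centre (half-way up, 26 mm above its foot) of the glass sample vial with black screw cap that stands in place 3 of the grey rack at the start; upright cylinder 21 mm across, 52 mm high, about 18 g, z axis up. All four vials look alike; they differ only by their place in the row
- vial_place5_mid (a point): centre (half-way up, 26 mm above its foot) of the glass sample vial with black screw cap that stands in place 5 of the grey rack at the start; upright cylinder 21 mm across, 52 mm high, about 18 g, z axis up. All four vials look alike; they differ only by their place in the row
- full_rack: grey plastic vial rack, fixed, turned any way; same shape, sizes, origin, axes, numbering and black bar (beyond place 1, at +y) as the metal rack; at first it holds the four vials in places 1, 2, 3 and 5 (each within about 4 mm of the place centre), place 4 is empty
- empty_rack: metal vial rack with dark rubber pads, empty at first, fixed, turned any way; 46 mm wide (x), 214 mm long (y). Origin: underside centre, on the bench. Five places, 38 mm square, 1 to 5 at y = +84, +42, 0, -42, -84 mm, x = 0; their floor is 6 mm, the rims and dividers (4 mm thick) 12 mm above the bench. Beyond place 1, at y = +117 mm, a tab with a black bar handle across it, 44 x 10 mm, top 24 mm up
- petri_mid (a point): centre of a clear petri dish lying on the bench, 63 mm across, 15 mm high; a bystander, to be left alone
- timer_mid (a point): centre of a white bench timer lying on the bench, 62 x 66 mm, 19 mm high; a bystander, to be left alone
- bulb_mid (a point): centre (half-way up) of a red rubber pipette bulb standing neck up on the bench, 50 mm across, 72 mm high; a bystander, to be left alone

How it is judged (in metres and radians):
At the end, for the whole second after the job is handed in: Each vial stands in the metal rack in the place of its old number (from the black bar): within 10 mm of the place centre both ways, centre 28 to 36 mm above the bench, upright within 0.1 rad, at rest; petri dish, timer and bulb within 25 mm of their starts (x of vial_place1_mid in the frame of empty_rack between -0.01 and 0.01 m and y of vial_place1_mid in the frame of empty_rack between 0.074 and 0.094 m and z of vial_place1_mid in the frame of empty_rack between 0.028 and 0.036 m and angle between each of vial_place1_mid, vial_place2_mid, vial_place3_mid, vial_place5_mid's own z axis and vertical below 0.1 rad and linear speed of each of vial_place1, vial_place2, vial_place3, vial_place5 below 0.02 m/s and x of vial_place2_mid in the frame of empty_rack between -0.01 and 0.01 m and y of vial_place2_mid in the frame of empty_rack between 0.032 and 0.052 m and z of vial_place2_mid in the frame of empty_rack between 0.028 and 0.036 m and x of vial_place3_mid in the frame of empty_rack between -0.01 and 0.01 m and y of vial_place3_mid in the frame of empty_rack between -0.01 and 0.01 m and z of vial_place3_mid in the frame of empty_rack between 0.028 and 0.036 m and x of vial_place5_mid in the frame of empty_rack between -0.01 and 0.01 m and y of vial_place5_mid in the frame of empty_rack between -0.094 and -0.074 m and z of vial_place5_mid in the frame of empty_rack between 0.028 and 0.036 m and distance of each of petri_mid, timer_mid, bulb_mid from where it was at the start of the episode below 0.025 m); the robot touches nothing.
It fails at once if a vial is tipped over (more than 1 rad) (angle between any of vial_place1_mid, vial_place2_mid, vial_place3_mid, vial_place5_mid's own z axis and vertical above 1 rad).
It fails at once if a bystander (petri dish, timer, bulb) is shifted by more than 25 mm (distance of any of petri_mid, timer_mid, bulb_mid from where it was at the start of the episode above 0.025 m).
It also fails if it takes over 118 s, if anything falls off the work surface, if the arm or the gripper's body presses on something with over 40 N, if the wrist force passes 120 N, or if a joint passes its speed limit or range.

ROBOT

A 7-joint arm with a two-finger parallel gripper is mounted at the origin on a cart in front of the work surface, level with it; the furniture and walls round the work are solid. World frame = base frame: x ahead of the robot, y to its left, z up, the work surface at z = 0. Lengths are in mm, angles in rad, forces in N, time in s.
With the tool pointing down it reaches from about 400 to 875 mm from the base axis. Payload 4.4 kg.
Tool frame: the origin (TCP) lies midway between the tips of the shut fingers; the grasp point (between the pads) lies 19 mm behind it; z points along the fingers, y is the direction in which the jaws open and shut (so a half turn about z gives the same grasp; the last joint's range is limited). The gripper opens to 85 mm and grips with 20 to 120 N. Pads are 22 mm wide; open, the fingers measure 114 mm over their backs; the gripper's body (76 mm by 85 mm) begins 54 mm behind the grasp point. The pads swing forward as they close: fully open they stand 13 mm farther back than shut.
Start: joints at [1.195, 0.628, 0.038, 1.517, -0.027, 0.996, -0.02], TCP at [198.192, -619.062, 231.313] pointing down, gripper open.
Joint ranges: [-3.06, 3.06], [-0.37, 2.12], [-1.25, 1.32], [0.18, 2.47], [-1.1, 4.24], [0.23, 1.98], [-2.94, 2.94]. Speed limits (rad/s): [2.57, 2.57, 3.14, 3.14, 3.14, 3.14, 3.14].

INTERFACE

Orientations are given as [roll, pitch, yaw] about the fixed x, y, z axes, in that order (R = Rz(yaw) Ry(pitch) Rx(roll)).
In Python, from cell import ctrl, vision gives the robot as it stands.
- The arm moves only by the tool play_rows, never from a script. Its arguments are lists of equal length, an entry for each row: "slide": the shift along the tool's x, y, z in mm, a list of three; "turn": the turn about the tool's z in rad; "fingers": the opening, from 0 (shut) to 1 (fully open). A call has 1 to 5 rows; each row is the pose to reach, as a shift and turn from the pose measured when the call began, along the tool's axes at that moment; what a row does not reach only later rows make up. A row lasts 1/8 s, in which the tool goes at most 62.5 mm and 10.7 degrees, less where a joint would pass 70% of its speed; a pose out of reach is approached as far as the arm can. A call with a gripper value outside its range is refused whole. The fingers move at their own pace and stop on an object; the grip force is fixed at half the most. Time passes only in rows, so rows that repeat a pose let the fingers close. It gives the time, the measured TCP pose, the force and the opening at its end, in the units of the state.
- ctrl.read_state(): the state, without advancing time (a new reading comes with each control period).
- vision.get_image(name): name is "side" or "top" or "wrist"; returns (picture, depth): 480x640x3 uint8, blue, green, red; 480x640 float32, mm along the optical axis (not along the pixel's ray), 0 where there is no reading.
- vision.camera_params(name): a dict with "fx", "fy", "cx", "cy" (pixels), "position" and "rotation" of the camera in the world. Camera axes: x right, y up, looking along -z (the intrinsics and any distortion apply to the point x, -y, -z); pixel columns grow to the right and rows downward; lengths in mm; the calibration is good to about 2 mm. A picture is of the moment at which its call begins: read the wrist's pose just before it. camera_params takes no time and is no camera call; for the wrist camera it gives the pose at the moment of the call.
- ctrl.finish_job(): hands the job in, once; it reports no verdict.
The state is a dict: "clock": time; "qpos": joint angles; "qd": joint speeds; "tau": joint torques, N m; "eef_pos": TCP position; "tool_rot": TCP orientation; "force": force on the tool from outside, world axes, zero at the start; "torque": the same for the moment, N m; "width": finger opening in mm.
Only numpy, scipy, OpenCV 4.12 (cv2) and the standard library are available. Lean on these libraries where they do the work, as an engineer would, in place of code of your own. Each camera call takes 0.05 s, during which the arm holds its last target.

## Working session

There is one attempt and no reset: what is moved stays moved. The work goes in short steps, Python scripts to look and compute and a tool call to move; the robot and the scene stay as the last step left them, time stands still between calls to the robot, and variables do not carry over. Pictures are saved under pics/ and viewed, and the job is handed in when it is done.

Besides the shell and the picture viewer there is one more tool, called after ">>>" as name([rows], argument=value, ...), one row to a line, values as JSON. play_rows: Moves the arm, as the interface text tells. Its arguments: {"type":"object","properties":{"slide":{"type":"array"},"turn":{"type":"array"},"fingers":{"type":"array"}},"required":["slide","turn","fingers"]}

```bash
ls; mkdir -p pics
python3 - <<'E'
from cell import ctrl, vision
import cv2
s=ctrl.read_state(); print(s)
for n in ["top","side","wrist"]:
    p=vision.camera_params(n); print(n,p)
    im,d=vision.get_image(n); cv2.imwrite(f"pics/{n}0.png",im)
    import numpy as np; np.save(f"pics/{n}0_d.npy",d)
E
```

```text
pics
{'clock': 0.0, 'qpos': array([ 1.19521794,  0.62933663,  0.03847156,  1.51838535, -0.0269531 ,
        0.99630826, -0.01999892]), 'qd': array([-0.00095098,  0.0005665 , -0.00037805, -0.00066335,  0.00018921,
        0.00138932, -0.0003239 ]), 'tau': array([ 1.85593290e-04, -5.63409877e+01,  1.22645114e+00, -1.93446279e+01,
        1.11194554e-02,  1.04336848e-02, -2.37191514e-06]), 'eef_pos': array([ 197.95422528, -618.45504098,  230.39026422]), 'tool_rot': array([-3.13967516e+00,  8.20283403e-05,  3.09780713e-01]), 'force': array([-0.01634162,  0.13030512, -0.09937362]), 'torque': array([-0.03147852, -0.01844886, -0.02076557]), 'width': 85.39604851210109}
top {'fx': 436.38465424421724, 'fy': 436.38465424421724, 'cx': 316.72263623590294, 'cy': 241.5400061485949, 'position': array([338.5429907 ,  -2.78099183, 982.53372907]), 'rotation': array([ 0.18650146, -0.01220604, -1.57806021])}
side {'fx': 598.8629023102445, 'fy': 598.8629023102445, 'cx': 319.0578799089846, 'cy': 245.82750950100416, 'position': array([ 479.39623296, -949.18338763,  485.35430724]), 'rotation': array([ 1.13113364, -0.01162899, -0.04378953])}
wrist {'fx': 373.26794777183665, 'fy': 373.26794777183665, 'cx': 314.3939779097033, 'cy': 234.8315728974335, 'position': array([ 274.3426006 , -594.44006677,  373.00650655]), 'rotation': array([-0.32116873,  0.0025034 , -1.26112692])}
```

View pics/top0.png

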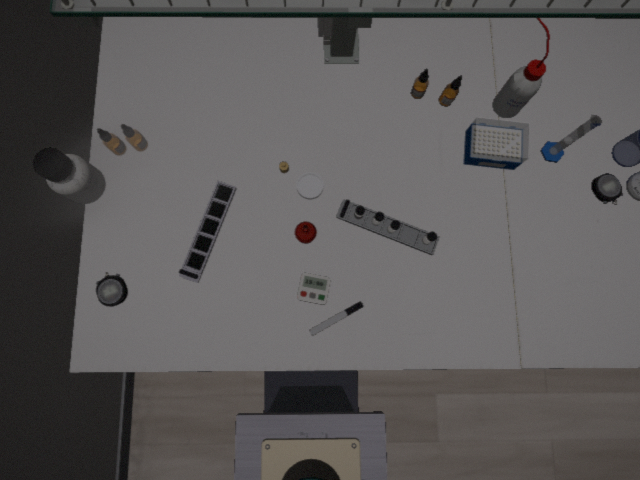

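View pics/side0.png

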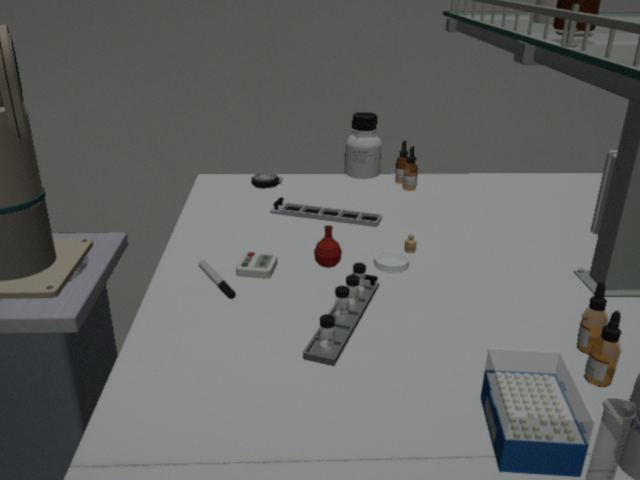

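View pics/wrist0.png

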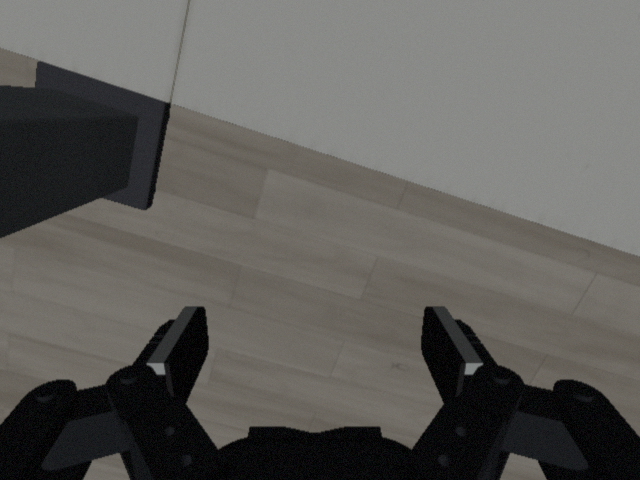

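```bash
cat > h.py <<'E'
import numpy as np, cv2
from scipy.spatial.transform import Rotation as Ro
from cell import ctrl, vision
def RM(r): return Ro.from_euler('xyz',r).as_matrix()
def ray(p,u,v):
    d=np.array([(u-p['cx'])/p['fx'],-(v-p['cy'])/p['fy'],-1.0]); return RM(p['rotation'])@d
def onz(p,u,v,z):
    d=ray(p,u,v); o=p['position']; return o+d*(z-o[2])/d[2]
def proj(p,X):
    c=RM(p['rotation']).T@(np.asarray(X,float)-p['position']); return np.array([p['cx']+p['fx']*c[0]/-c[2],p['cy']-p['fy']*c[1]/-c[2]])
def tool(s): return s['eef_pos'],RM(s['tool_rot'])
def delta(target,yaw,s=None):
    "slide in tool axes and turn to bring TCP to target with tool yaw (tool down: roll pi)"
    s=s or ctrl.read_state(); e,R=tool(s); t=R.T@(np.asarray(target,float)-e)
    # tool yaw = atan2 of tool x axis; turning about tool z (down) by a lowers yaw
    y0=np.arctan2(R[1,0],R[0,0]); a=-(yaw-y0); a=(a+np.pi)%(2*np.pi)-np.pi
    return np.round(t,1),round(a,3)
E
python3 - <<'E'
import cv2
im=cv2.imread('pics/top0.png')
a=cv2.resize(im[190:265,325:450],None,fx=6,fy=6,interpolation=cv2.INTER_CUBIC); cv2.imwrite('pics/ca.png',cv2.convertScaleAbs(a,alpha=1.5))
a=cv2.resize(im[175:285,170:245],None,fx=5,fy=5,interpolation=cv2.INTER_CUBIC); cv2.imwrite('pics/cb.png',cv2.convertScaleAbs(a,alpha=1.5))
E
```

```text
(no output)
```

View pics/ca.png

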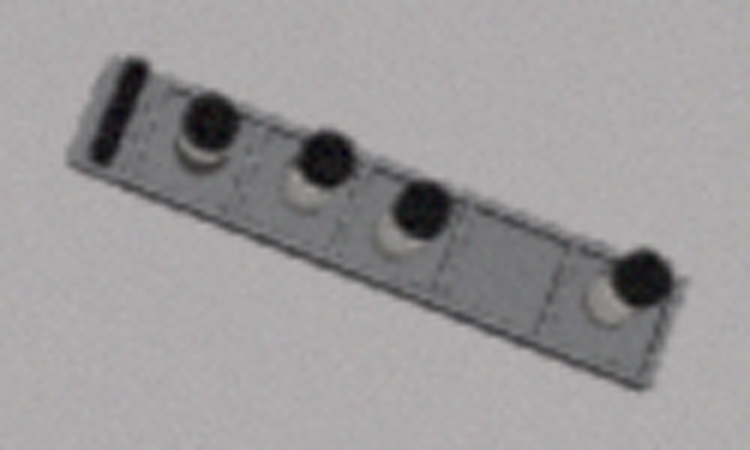

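View pics/cb.png

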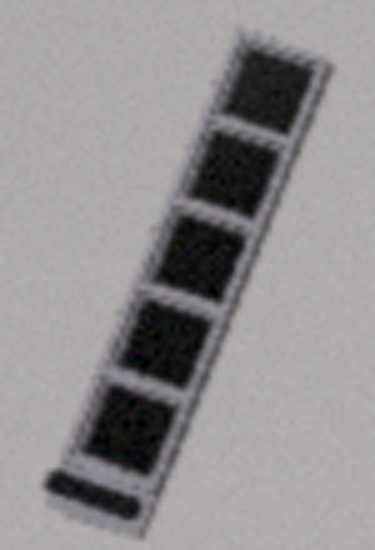

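The first crop shows the grey rack: its bar is at about (345,209), and the caps are at about (360,210), (379,216), (395,225) and (432,236). The second crop shows the empty metal rack, with its bar at about (188,273) and five dark pads running up to (224,193). Next I'll measure the dark blobs.

Run:
```python
from h import *
im=cv2.imread('pics/top0.png'); p=vision.camera_params('top')
g=cv2.cvtColor(im,cv2.COLOR_BGR2GRAY)
def blobs(r0,r1,c0,c1,th):
    m=np.zeros_like(g); m[r0:r1,c0:c1]=(g[r0:r1,c0:c1]<th)*255
    n,l,st,ce=cv2.connectedComponentsWithStats(m,connectivity=4)
    return [(st[i,4],ce[i]) for i in range(1,n) if st[i,4]>12]
print('grey')
for a,c in blobs(190,265,325,450,50): print(a,c,'z58',onz(p,*c,58)[:2].round(1),'z24',onz(p,*c,24)[:2].round(1))
print('metal')
for a,c in blobs(175,285,170,245,60): print(a,c,'z6',onz(p,*c,6)[:2].round(1),'z24',onz(p,*c,24)[:2].round(1))
print('petri',onz(p,310,186,15),'bulb',onz(p,305,230,60),'timer',onz(p,315,289,19))
```

```text
grey
78 [344.26923077 208.34615385] z58 [586.6 -76.2] z24 [595.7 -78.9]
70 [359.75714286 209.95714286] z58 [ 582.8 -110. ] z24 [ 591.8 -114. ]
71 [378.85915493 216.12676056] z58 [ 568.7 -151.5] z24 [ 577.2 -156.9]
78 [395.11538462 224.5       ] z58 [ 549.8 -186.3] z24 [ 557.6 -193. ]
75 [431.45333333 236.14666667] z58 [ 523.6 -264.2] z24 [ 530.4 -273.8]
metal
211 [223.         192.79620853] z6 [638.9 200.6] z24 [633.4 196.8]
215 [216.30232558 209.29302326] z6 [599.5 214.7] z24 [594.6 210.7]
221 [209.44343891 226.13122172] z6 [559.8 228.9] z24 [555.7 224.7]
223 [202.4529148  243.23318386] z6 [520.1 243.2] z24 [516.8 238.7]
230 [195.33478261 260.45217391] z6 [480.8 257.6] z24 [478.1 252.8]
88 [188.22727273 273.65909091] z6 [451.  272.1] z24 [448.9 267. ]
petri [651.75531698  -1.32573011  15.        ] bulb [538.05621003   9.85024998  60.        ] timer [413.9583312  -11.29730332  19.        ]
```

Run:
```python
from h import *
print(delta([540,-214,230],np.radians(69)))
```

```text
(array([ 449. , -281.1,    1. ]), np.float64(-0.895))
```

>>> play_rows([
  [449, -281, 1],
  [449, -281, 1],
  [449, -281, 1],
  [449, -281, 1],
  [449, -281, 1],
], turn=[-0.18, -0.36, -0.54, -0.72, -0.895], fingers=[1, 1, 1, 1, 1])

```text
clock: 0.78
eef_pos: [400.7, -378.6, 230.5]
tool_rot: [-3.141, -0.001, 1.21]
force: [0.7, -0.7, 0.2]
width: 85.3
```

Run:
```python
from h import *
s=ctrl.read_state();print(s['clock'],s['eef_pos'],s['tool_rot'],s['qpos'])
print(delta([540,-214,230],np.radians(69)))
```

```text
0.775 [ 400.74720699 -378.62254295  230.53732389] [-3.14081116e+00 -1.01730411e-03  1.21040110e+00] [ 0.85573437  0.49436488 -0.22116226  1.79148448  0.13544631  0.87156072
  0.21234471]
(array([203.2,  72.3,   0.7]), np.float64(0.006))
```

>>> play_rows([
  [203, 72, 1],
  [203, 72, 1],
  [203, 72, 1],
  [203, 72, 1],
  [203, 72, 1],
], turn=[0.006, 0.006, 0.006, 0.006, 0.006], fingers=[1, 1, 1, 1, 1])

```text
clock: 1.4
eef_pos: [541.4, -210.6, 229.4]
tool_rot: [-3.141, -0.003, 1.21]
force: [-0.0, -1.1, 0.2]
width: 85.3
```

Run:
```python
from h import *
s=ctrl.read_state();print(s['clock'],s['eef_pos'],s['tool_rot'],s['qd'].round(3))
p=vision.camera_params('wrist'); im,d=vision.get_image('wrist')
cv2.imwrite('pics/w1.png',im); np.save('pics/w1.npy',d); import pickle; pickle.dump(p,open('pics/w1.pkl','wb'))
```

```text
1.4 [ 541.43699485 -210.63384174  229.43917788] [-3.14082616e+00 -2.78834517e-03  1.21009256e+00] [ 0.055 -0.008  0.054  0.022  0.023  0.008  0.016]
```

View pics/w1.png

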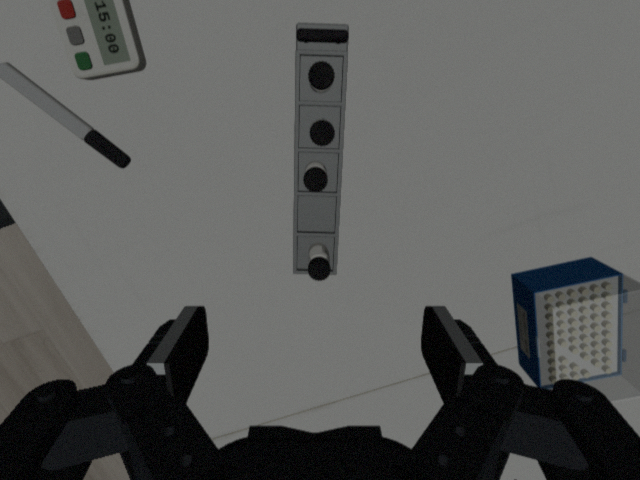

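```bash
cat >> h.py <<'E'
def dark(im,box,th,amin=30):
    g=cv2.GaussianBlur(cv2.cvtColor(im,cv2.COLOR_BGR2GRAY),(3,3),0); r0,r1,c0,c1=box
    m=np.zeros_like(g); m[r0:r1,c0:c1]=(g[r0:r1,c0:c1]<th)*255
    out=[]
    for c in cv2.findContours(m,cv2.RETR_EXTERNAL,cv2.CHAIN_APPROX_NONE)[0]:
        if cv2.contourArea(c)>amin: out.append((cv2.contourArea(c),cv2.boundingRect(c),np.array(cv2.minEnclosingCircle(c)[0]),cv2.minAreaRect(c),c))
    return out
E
python3 - <<'E'
from h import *
for k in range(2):
    p=vision.camera_params('wrist'); im,d=vision.get_image('wrist')
    print(ctrl.read_state()['eef_pos'].round(1))
    for a,b,ci,r,c in dark(im,(20,290,285,360),38):
        u,v=ci; print(a,b,'rect',np.round(r[0],1),np.round(r[1],1),'z58',onz(p,*r[0],58)[:2].round(1),'z24',onz(p,*r[0],24)[:2].round(1),'depth',d[int(v)-2:int(v)+3,int(u)-2:int(u)+3].mean().round(1), (p['position']+ray(p,u,v)*np.median(d[int(v)-2:int(v)+3,int(u)-2:int(u)+3])).round(1))
cv2.imwrite('pics/w2.png',cv2.convertScaleAbs(cv2.resize(im[15:290,270:370],None,fx=5,fy=2,interpolation=cv2.INTER_CUBIC),alpha=2))
cv2.imwrite('pics/w2.png',cv2.convertScaleAbs(np.hstack([cv2.resize(im[15:160,270:370],None,fx=4,fy=4,interpolation=cv2.INTER_CUBIC),cv2.resize(im[145:290,270:370],None,fx=4,fy=4,interpolation=cv2.INTER_CUBIC)]),alpha=2))
E
```

```text
[ 539.  -214.7  229.3]
362.0 (308, 254, 24, 22) rect [319.8 264.9] [21.9 21.5] z58 [ 524.6 -263.5] z24 [ 519.9 -277.1] depth 339.3 [ 524.5 -263.1   58.5]
422.0 (305, 164, 23, 25) rect [316. 176.] [24. 22.] z58 [ 550.1 -186.5] z24 [ 548.2 -191.8] depth 314.0 [ 550.1 -186.5   58.3]
444.0 (311, 116, 24, 26) rect [322.4 128.3] [24.1 23.7] z58 [ 568.7 -152.2] z24 [ 568.8 -153.8] depth 301.9 [ 568.7 -152.4   58.3]
523.0 (309, 57, 25, 28) rect [321.   70.5] [27. 24.] z58 [ 582.7 -111.6] z24 [ 584.3 -108.7] depth 288.2 [ 582.7 -111.6   58.7]
590.0 (297, 24, 51, 15) rect [322.  31.] [50.2 13.2] z58 [593.  -86.3] z24 [595.7 -80.7] depth 310.7 [595.8 -80.7  23.8]
[ 538.7 -215.5  229.4]
365.0 (309, 252, 24, 22) rect [320.  262.5] [21.9 21.9] z58 [ 524.5 -263. ] z24 [ 519.9 -276.4] depth 338.8 [ 524.7 -263.5   58.4]
416.5 (305, 161, 23, 25) rect [316.2 173.3] [23.3 22.6] z58 [ 550.3 -186.1] z24 [ 548.4 -191.2] depth 313.4 [ 550.  -186.1   58. ]
446.0 (311, 114, 24, 25) rect [322.5 126. ] [24. 23.] z58 [ 568.6 -152.3] z24 [ 568.7 -153.7] depth 301.3 [ 568.9 -152.4   58.2]
535.5 (309, 54, 26, 29) rect [321.5  68. ] [28. 25.] z58 [ 583.  -111.8] z24 [ 584.7 -108.8] depth 287.5 [ 583.  -111.8   58.6]
591.0 (297, 22, 51, 14) rect [322.   28.5] [13. 50.] z58 [592.9 -86.6] z24 [595.7 -80.8] depth 309.5 [595.8 -80.5  24. ]
```

View pics/w2.png

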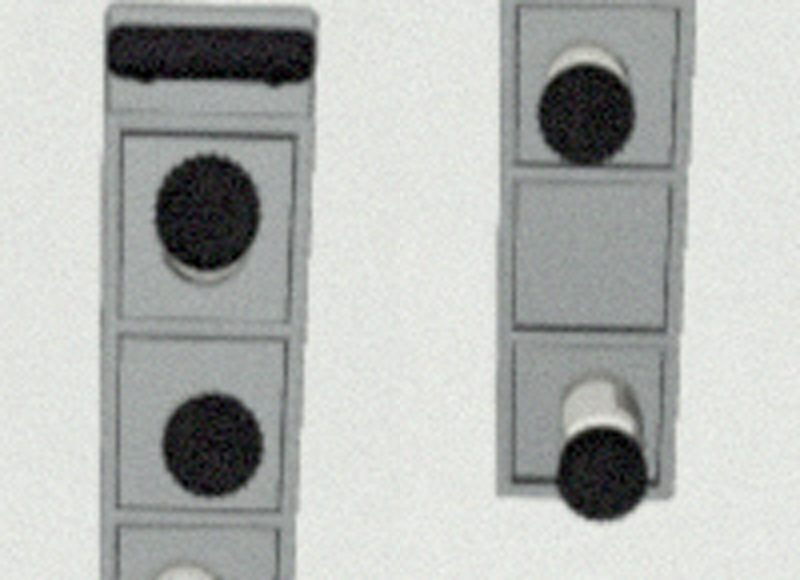

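Run:
```python
from h import *
print(delta([582.8,-111.3,85],np.radians(69)),delta([582.8,-111.3,18],np.radians(69)))
```

```text
(array([113.1,   3.9, 144.4]), np.float64(-0.002)) (array([113.2,   4. , 211.4]), np.float64(-0.002))
```

>>> play_rows([
  [57, 2, 60],
  [113, 4, 100],
  [113, 4, 144],
  [113, 4, 144],
  [113, 4, 144],
], turn=[0, 0, 0, 0, 0], fingers=[1, 1, 1, 1, 1])

```text
clock: 2.17
eef_pos: [582.9, -114.2, 86.6]
tool_rot: [-3.141, 0.002, 1.2]
force: [-0.0, -0.4, 0.5]
width: 85.4
```

Run:
```python
from h import *
p=vision.camera_params('wrist'); im,d=vision.get_image('wrist'); cv2.imwrite('pics/w3.png',cv2.convertScaleAbs(im,alpha=1.7))
s=ctrl.read_state();print(s['eef_pos'],s['tool_rot'],proj(p,[582.8,-111.3,58]))
print(delta([582.8,-111.3,18],np.radians(69)))
```

```text
[ 583.64589649 -114.37555518   87.55119814] [3.13966947e+00 1.09206788e-03 1.19928399e+00] [313.79232588 274.41859417]
(array([ 2.6, -2. , 69.5]), np.float64(-0.005))
```

View pics/w3.png

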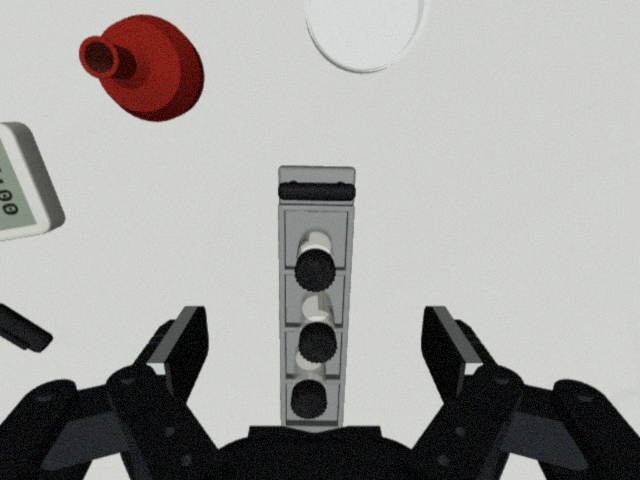

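The wrist view shows cap 1 at about (315,270), centred between the pads, whose inner edges are at columns 207 and 423. The neighbouring vials sit along the row, clear of the fingers. I'll descend and grip.

>>> play_rows([
  [2.5, -1.5, 30],
  [2.5, -1.5, 55],
  [2.5, -1.5, 69.5],
  [2.5, -1.5, 69.5],
  [2.5, -1.5, 69.5],
], turn=[0, 0, 0, 0, 0], fingers=[1, 1, 1, 1, 0.6])

```text
clock: 2.85
eef_pos: [584.3, -112.2, 19.4]
tool_rot: [3.137, 0.001, 1.199]
force: [-0.3, -0.0, 0.8]
width: 69.9
```

Run:
```python
from h import *
s=ctrl.read_state();print(s['eef_pos'],s['tool_rot'],s['width'],s['force'])
print(delta([582.8,-111.3,18],np.radians(69)))
```

```text
[ 584.28382378 -112.20169392   19.44822651] [3.13725332e+00 6.78744851e-04 1.19861061e+00] 69.89122624927614 [-0.32264972 -0.03029013  0.79951392]
(array([ 0.3, -1.7,  1.4]), np.float64(-0.006))
```

>>> play_rows([
  [0, -1.7, 1.4],
  [0, -1.7, 1.4],
  [0, -1.7, 1.4],
  [0, -1.7, 1.4],
  [0, -1.7, 1.4],
], turn=[0, 0, 0, 0, 0], fingers=[0.5, 0.25, 0, 0, 0])

```text
clock: 3.48
eef_pos: [583.0, -111.6, 18.5]
tool_rot: [3.137, 0.001, 1.199]
force: [-0.8, 0.3, 5.8]
width: 19.0
```

Run:
```python
from h import *
s=ctrl.read_state();print(s['eef_pos'],s['tool_rot'],s['width'],s['force'])
im,d=vision.get_image('wrist'); cv2.imwrite('pics/w4.png',cv2.convertScaleAbs(im,alpha=1.7))
```

```text
[ 583.00491519 -111.62333341   18.53078455] [3.13659556e+00 6.27574257e-04 1.19869674e+00] 19.032825732575734 [-0.82005362  0.30569544  5.83129041]
```

View pics/w4.png

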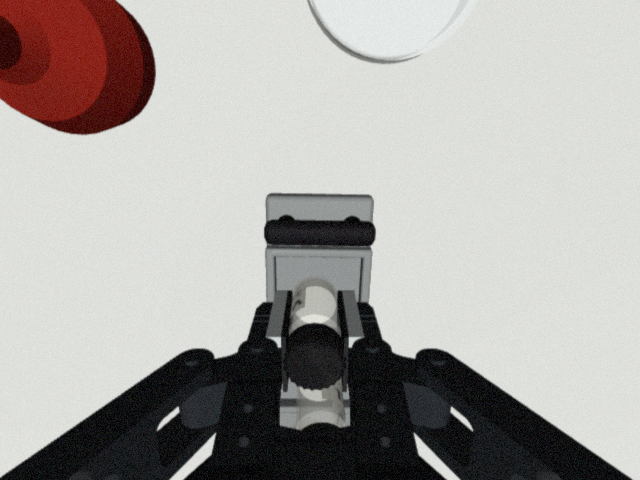

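>>> play_rows([
  [0, 0, -15],
  [0, 0, -45],
  [0, 0, -100],
  [0, 0, -150],
  [0, 0, -200],
], turn=[0, 0, 0, 0, 0], fingers=[0, 0, 0, 0, 0])

```text
clock: 4.15
eef_pos: [581.9, -111.1, 221.0]
tool_rot: [3.136, 0.0, 1.199]
force: [0.9, 0.1, 0.1]
width: 19.1
```

Run:
```python
from h import *
print(ctrl.read_state()['width'],ctrl.read_state()['qpos'])
print(delta([588,219,225],np.radians(160)))
```

```text
19.09344925087603 [ 0.28152291  0.55980439 -0.22050511  1.69703339  0.15180039  0.89605754
 -0.37276794]
(array([ 309.7, -114.2,   -4.8]), np.float64(-1.594))
```

>>> play_rows([
  [40, -15, -5],
  [80, -30, -5],
  [120, -45, -5],
  [155, -57, -5],
  [190, -70, -5],
], turn=[-0.18, -0.36, -0.54, -0.72, -0.9], fingers=[0, 0, 0, 0, 0])

```text
clock: 4.78
eef_pos: [585.5, 92.4, 226.3]
tool_rot: [3.138, 0.005, 2.105]
force: [-0.0, -0.3, -0.7]
width: 19.3
```

Run:
```python
from h import *
print(delta([588,219,225],np.radians(160)))
```

```text
(array([107.7,  66.5,   1. ]), np.float64(-0.688))
```

>>> play_rows([
  [35, 21, 1],
  [70, 42, 1],
  [108, 66, 1],
  [108, 66, 1],
  [108, 66, 1],
], turn=[-0.18, -0.36, -0.54, -0.688, -0.688], fingers=[0, 0, 0, 0, 0])

```text
clock: 5.4
eef_pos: [587.2, 219.1, 225.2]
tool_rot: [-3.141, 0.006, 2.792]
force: [-0.6, 0.1, -0.4]
width: 19.0
```

Run:
```python
from h import *
im,d=vision.get_image('wrist')
p=vision.camera_params('wrist'); im,d=vision.get_image('wrist')
s=ctrl.read_state();print(s['eef_pos'],s['tool_rot'],s['width'])
cv2.imwrite('pics/w5.png',cv2.convertScaleAbs(im,alpha=1.7))
for a,b,ci,r,c in dark(im,(0,300,200,420),50):
    M=cv2.moments(c); u,v=M['m10']/M['m00'],M['m01']/M['m00']
    print(a,b,'z6',onz(p,u,v,6)[:2].round(1),'z12',onz(p,u,v,12)[:2].round(1),'z24',onz(p,u,v,24)[:2].round(1),'rect',np.round(r[0],1),np.round(r[1],1),round(r[2],1),np.median(d[int(v)-3:int(v)+4,int(u)-3:int(u)+4]),(p['position']+ray(p,u,v)*np.median(d[int(v)-3:int(v)+4,int(u)-3:int(u)+4])).round(1))
```

```text
[587.55886404 217.89417739 225.13863691] [-3.14012681  0.00679566  2.78891341] 19.343276241828775
108.5 (337, 291, 18, 9) z6 [700.6 211.1] z12 [697.5 211.7] z24 [691.1 212.8] rect [345.5 295. ] [ 8. 17.] 90.0 149.24928 [580.3 233.3 233.5]
113.0 (275, 291, 19, 9) z6 [678.  149.2] z12 [675.2 150.8] z24 [669.6 154. ] rect [284. 295.] [ 8. 18.] 90.0 149.29999 [571.9 210.4 233.5]
902.5 (299, 233, 33, 30) z6 [637.5 200. ] z12 [635.4 200.8] z24 [631.2 202.3] rect [315.  247.5] [29. 32.] 90.0 385.50684 [637.5 200.1   6.2]
1009.0 (299, 192, 33, 33) z6 [598.1 214.2] z12 [596.6 214.7] z24 [593.7 215.8] rect [315. 208.] [32. 32.] 90.0 372.4008 [598.1 214.2   5.8]
1094.5 (298, 149, 34, 35) z6 [558.4 228.1] z12 [557.5 228.4] z24 [555.9 229. ] rect [314.5 166. ] [34. 33.] 90.0 358.41595 [558.3 228.1   6.3]
1260.0 (296, 102, 37, 37) z6 [519.  242.6] z12 [518.9 242.7] z24 [518.6 242.8] rect [314. 120.] [36. 36.] 90.0 344.765 [519.  242.6   6.6]
1418.5 (295, 50, 38, 41) z6 [479.3 256.7] z12 [479.8 256.5] z24 [480.8 256.2] rect [313.5  70. ] [40. 37.] 90.0 331.5041 [479.3 256.7   6.3]
629.0 (288, 19, 52, 15) z6 [446.3 268.7] z12 [447.3 268.3] z24 [449.4 267.6] rect [313.5  26. ] [14. 51.] 90.0 304.35678 [449.5 267.6  24.2]
```

View pics/w5.png

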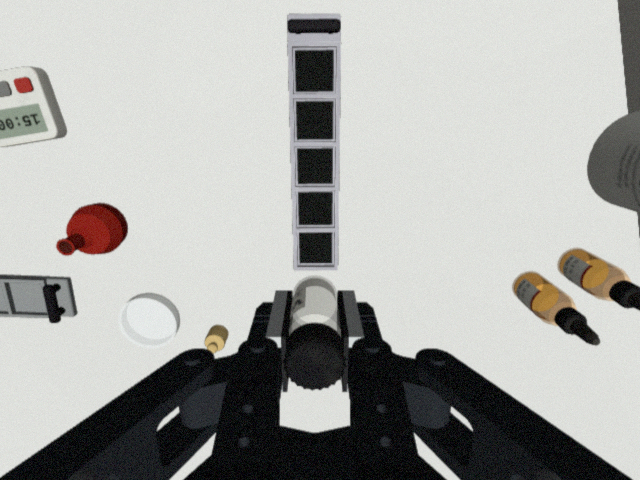

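Run:
```python
from h import *
print(delta([480,257,80],np.radians(160.2)))
```

```text
(array([115.4,  -0.2, 144.4]), np.float64(-0.007))
```

>>> play_rows([
  [40, 0, 45],
  [80, 0, 90],
  [115, 0, 130],
  [115, 0, 144],
  [115, 0, 144],
], turn=[-0.007, -0.007, -0.007, -0.007, -0.007], fingers=[0, 0, 0, 0, 0])

```text
clock: 6.12
eef_pos: [481.2, 256.1, 80.0]
tool_rot: [-3.139, 0.007, 2.794]
force: [0.3, 0.1, -0.1]
width: 19.2
```

Run:
```python
from h import *
im,d=vision.get_image('side'); cv2.imwrite('pics/s1.png',cv2.convertScaleAbs(cv2.resize(im[60:260,200:440],None,fx=3,fy=3),alpha=1.7))
print(ctrl.read_state()['eef_pos'])
print(delta([480,257,19.5],np.radians(160.2)))
```

```text
[482.10180745 256.51893931  80.82465113]
(array([ 2.7, -0.2, 61.3]), np.float64(-0.003))
```

View pics/s1.png

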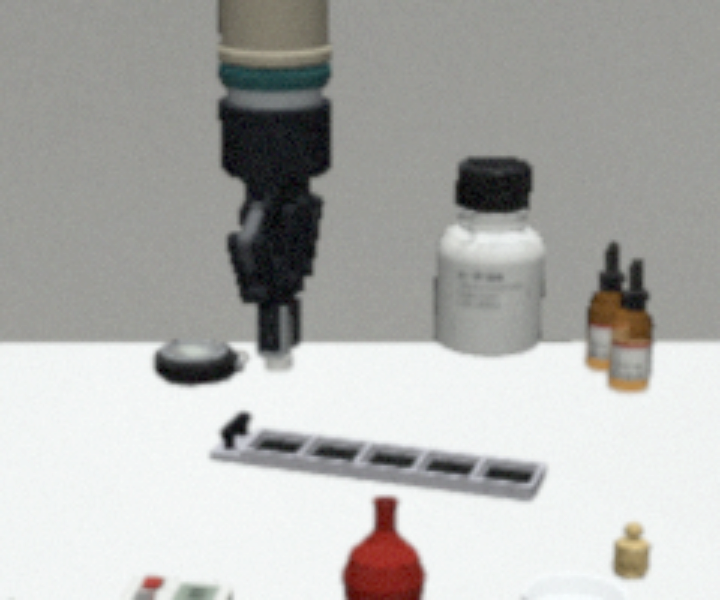

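The side view shows the vial hanging upright above place 1, the bar end of the rack. Lowering it.

>>> play_rows([
  [2.5, 0, 25],
  [2.5, 0, 45],
  [2.5, 0, 56],
  [2.5, 0, 60],
  [2.5, 0, 60.5],
], turn=[0, 0, 0, 0, 0], fingers=[0, 0, 0, 0, 0])

```text
clock: 6.8
eef_pos: [480.8, 257.3, 20.8]
tool_rot: [-3.141, 0.009, 2.792]
force: [0.1, 0.7, 0.1]
width: 18.9
```

Run:
```python
from h import *
s=ctrl.read_state();print(s['force'])
print(delta([480,257,19.3],np.radians(160.2)))
```

```text
[0.10287987 0.66988056 0.12404585]
(array([ 0.7, -0.5,  1.5]), np.float64(-0.004))
```

>>> play_rows([
  [0.5, -0.5, 1.5],
  [0.5, -0.5, 2],
  [0.5, -0.5, 2],
  [0.5, -0.5, 2],
  [0.5, -0.5, 2],
], turn=[0, 0, 0, 0, 0], fingers=[0, 0, 0.35, 0.7, 1])

```text
clock: 7.42
eef_pos: [480.2, 257.0, 18.8]
tool_rot: [-3.141, 0.009, 2.793]
force: [-0.4, 0.4, -0.2]
width: 65.2
```

>>> play_rows([
  [0, 0, 0],
  [0, 0, -20],
  [0, 0, -60],
  [0, 0, -110],
  [0, 0, -165],
], turn=[0, 0, 0, 0, 0], fingers=[1, 1, 1, 1, 1])

```text
clock: 8.05
eef_pos: [478.4, 257.2, 185.0]
tool_rot: [-3.14, 0.008, 2.793]
force: [1.2, 0.6, 0.4]
width: 85.6
```

Run:
```python
from h import *
p=vision.camera_params('wrist'); im,d=vision.get_image('wrist')
cv2.imwrite('pics/w6.png',cv2.convertScaleAbs(im,alpha=1.7))
print(proj(p,[480,257,58]),proj(p,[480,257,6]))
print(delta([568.7,-152.3,90],np.radians(69)))
```

```text
[315.87456011 226.07722995] [315.69974353 208.48468141]
(array([-221.4, -358.7,  102.6]), np.float64(1.589))
```

View pics/w6.png

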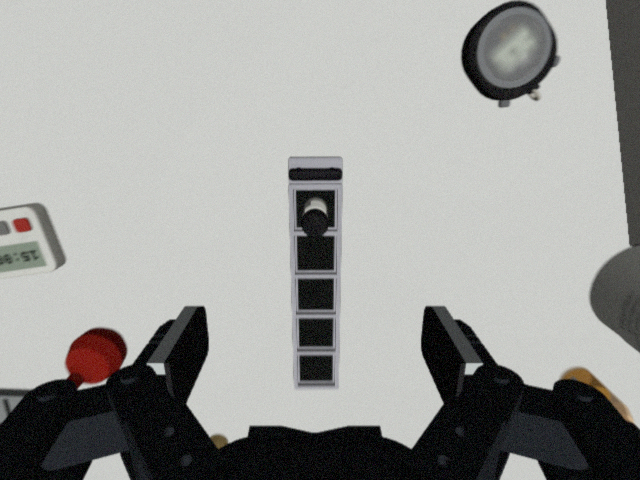

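Vial 1 stands in place 1, cap at about (315,220). Going for vial 2.

>>> play_rows([
  [-25, -40, -5],
  [-50, -80, -5],
  [-77, -125, -5],
  [-105, -170, -5],
  [-132, -215, -5],
], turn=[0.18, 0.36, 0.54, 0.72, 0.9], fingers=[1, 1, 1, 1, 1])

```text
clock: 8.72
eef_pos: [532.0, 11.4, 197.4]
tool_rot: [3.124, 0.004, 1.887]
force: [1.0, -0.3, 0.2]
width: 85.2
```

Run:
```python
from h import *
print(delta([568.7,-152.3,90],np.radians(69)))
```

```text
(array([-166.6,  -18. ,  107.7]), np.float64(0.683))
```

>>> play_rows([
  [-45, -5, 10],
  [-90, -10, 15],
  [-135, -15, 45],
  [-166, -18, 90],
  [-166, -18, 107],
], turn=[0.18, 0.36, 0.54, 0.683, 0.683], fingers=[1, 1, 1, 1, 1])

```text
clock: 9.35
eef_pos: [566.8, -154.9, 88.1]
tool_rot: [3.129, -0.005, 1.2]
force: [0.2, 1.1, -0.7]
width: 85.4
```

Run:
```python
from h import *
p=vision.camera_params('wrist'); im,d=vision.get_image('wrist'); cv2.imwrite('pics/w7.png',cv2.convertScaleAbs(im,alpha=1.7))
s=ctrl.read_state();print(s['eef_pos'],s['tool_rot'],proj(p,[568.7,-152.3,58]))
print(delta([568.7,-152.3,18.3],np.radians(69)))
```

```text
[ 566.18126997 -152.0332367    87.04891037] [ 3.13140091 -0.00713388  1.20371883] [317.04845775 272.55638558]
(array([ 0.2,  1.7, 68.8]), np.float64(-0.001))
```

View pics/w7.png

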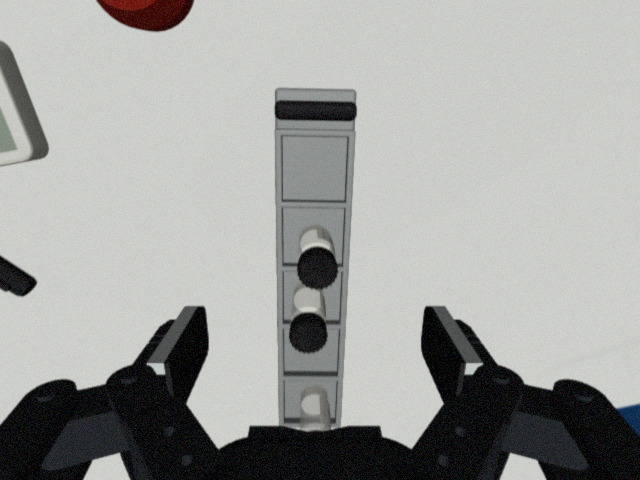

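Cap 2 is at about (317,268), where it was predicted. Descending.

>>> play_rows([
  [0, 1.5, 30],
  [0, 1.5, 55],
  [0, 1.5, 67],
  [0, 1.5, 69],
  [0, 1.5, 69],
], turn=[0, 0, 0, 0, 0], fingers=[1, 1, 1, 0.8, 0.6])

```text
clock: 10.02
eef_pos: [569.1, -152.0, 19.0]
tool_rot: [3.13, -0.008, 1.204]
force: [-0.0, -0.6, 0.4]
width: 52.1
```

Run:
```python
from h import *
s=ctrl.read_state();print(s['tool_rot'])
print(delta([568.7,-152.3,18.3],np.radians(69)))
```

```text
[ 3.12999803 -0.00763047  1.20449265]
(array([-0.4, -0.3,  0.7]), np.float64(0.0))
```

>>> play_rows([
  [-0.4, -0.3, 0.7],
  [-0.4, -0.3, 0.7],
  [-0.4, -0.3, 0.7],
  [-0.4, -0.3, 0.7],
  [-0.4, -0.3, 0.7],
], turn=[0, 0, 0, 0, 0], fingers=[0.4, 0.2, 0, 0, 0])

```text
clock: 10.65
eef_pos: [569.3, -152.4, 19.2]
tool_rot: [3.129, -0.008, 1.204]
force: [-0.7, 0.6, 5.8]
width: 19.2
```

>>> play_rows([
  [0, 0, -15],
  [0, 0, -45],
  [0, 0, -90],
  [0, 0, -140],
  [0, 0, -140],
], turn=[0, 0, 0, 0, 0], fingers=[0, 0, 0, 0, 0])

```text
clock: 11.28
eef_pos: [570.1, -153.4, 164.0]
tool_rot: [3.12, -0.009, 1.204]
force: [-0.2, 0.2, -1.2]
width: 19.1
```

Run:
```python
from h import *
s=ctrl.read_state();print(s['tool_rot'],s['qd'].round(2))
print(delta([519.6,242.7,160],np.radians(160.2)))
im,d=vision.get_image('wrist'); cv2.imwrite('pics/w8.png',cv2.convertScaleAbs(im,alpha=1.7))
```

```text
[ 3.11971075 -0.0090309   1.20417603] [-0.01  0.07  0.02  0.06  0.01 -0.03 -0.01]
(array([ 351.6, -189.3,    3.1]), np.float64(-1.592))
```

View pics/w8.png

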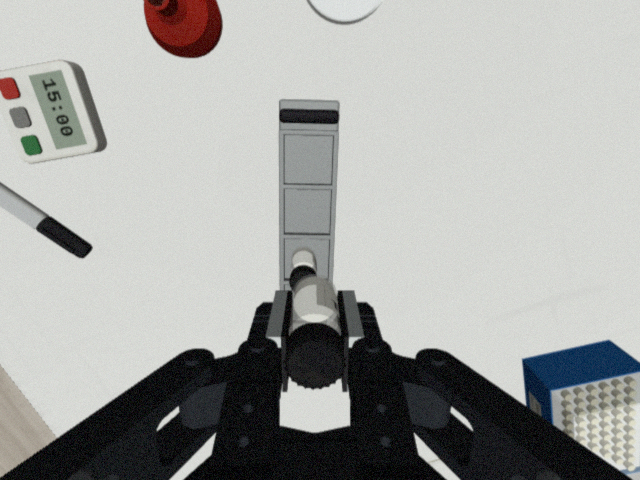

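>>> play_rows([
  [35, -19, 3],
  [70, -38, 3],
  [105, -57, 3],
  [145, -78, 3],
  [185, -100, 3],
], turn=[-0.16, -0.32, -0.48, -0.64, -0.8], fingers=[0, 0, 0, 0, 0])

```text
clock: 11.95
eef_pos: [540.1, 56.4, 157.3]
tool_rot: [3.126, 0.006, 2.009]
force: [-0.3, 0.3, -0.6]
width: 19.0
```

Run:
```python
from h import *
print(delta([519.6,242.7,140],np.radians(160.2)))
```

```text
(array([177.5,  60.3,  17.1]), np.float64(-0.787))
```

>>> play_rows([
  [40, 14, 0],
  [80, 27, 0],
  [120, 41, 8],
  [155, 53, 17],
  [177, 60, 17],
], turn=[-0.16, -0.32, -0.48, -0.64, -0.787], fingers=[0, 0, 0, 0, 0])

```text
clock: 12.58
eef_pos: [517.5, 243.7, 138.3]
tool_rot: [3.137, 0.012, 2.804]
force: [-0.0, -0.1, 1.0]
width: 19.4
```

Run:
```python
from h import *
im,d=vision.get_image('wrist');s=ctrl.read_state();print(s['tool_rot'],s['eef_pos'],s['qd'].round(2))
print(delta([519.6,242.7,70],np.radians(160.2)))
```

```text
[3.13267508 0.01131484 2.81049326] [517.09355744 247.44283391 138.83445963] [ 0.02 -0.03  0.03  0.02 -0.05 -0.03 -0.13]
(array([-3.1, -4.3, 68.8]), np.float64(0.014))
```

>>> play_rows([
  [-3, -4, 25],
  [-3, -4, 55],
  [-3, -4, 69],
  [-3, -4, 69],
  [-3, -4, 69],
], turn=[0.014, 0.014, 0.014, 0.014, 0.014], fingers=[0, 0, 0, 0, 0])

```text
clock: 13.25
eef_pos: [520.0, 243.3, 70.6]
tool_rot: [3.132, 0.012, 2.796]
force: [-0.7, 0.3, -0.3]
width: 19.2
```

Run:
```python
from h import *
s=ctrl.read_state();print(s['tool_rot'],s['qd'].round(2))
print(delta([519.6,242.7,20],np.radians(160.2)))
```

```text
[3.13152871 0.01185074 2.79597284] [ 0.   -0.01 -0.   -0.    0.   -0.    0.  ]
(array([ 0.8, -1.2, 50.6]), np.float64(-0.0))
```

>>> play_rows([
  [0.5, -1, 20],
  [0.5, -1, 38],
  [0.5, -1, 47],
  [0.5, -1, 50],
  [0.5, -1, 50.5],
], turn=[0, 0, 0, 0, 0], fingers=[0, 0, 0, 0, 0])

```text
clock: 13.88
eef_pos: [520.0, 243.0, 20.2]
tool_rot: [3.131, 0.012, 2.796]
force: [0.3, -0.7, -0.4]
width: 19.5
```

Run:
```python
from h import *
s=ctrl.read_state();print(s['tool_rot'],s['force'])
print(delta([519.6,242.7,19.5],np.radians(160.2)))
```

```text
[3.13126939 0.01194667 2.79606253] [ 0.29113069 -0.67425126 -0.36364418]
(array([ 0.3, -0.5,  0.7]), np.float64(0.0))
```

>>> play_rows([
  [0.3, -0.5, 0.8],
  [0.3, -0.5, 0.8],
  [0.3, -0.5, 0.8],
  [0.3, -0.5, 0.8],
  [0.3, -0.5, 0.8],
], turn=[0, 0, 0, 0, 0], fingers=[0, 0.2, 0.45, 0.75, 1])

```text
clock: 14.5
eef_pos: [519.6, 242.7, 19.4]
tool_rot: [3.131, 0.012, 2.796]
force: [-0.0, -0.3, -0.2]
width: 72.9
```

>>> play_rows([
  [0, 0, 0],
  [0, 0, -20],
  [0, 0, -60],
  [0, 0, -110],
  [0, 0, -150],
], turn=[0, 0, 0, 0, 0], fingers=[1, 1, 1, 1, 1])

```text
clock: 15.12
eef_pos: [517.6, 242.2, 172.7]
tool_rot: [3.129, 0.013, 2.797]
force: [0.5, -0.4, -1.4]
width: 85.3
```

>>> play_rows([
  [0, 0, 0],
  [0, 0, 0],
], turn=[0, 0], fingers=[1, 1])

```text
clock: 15.38
eef_pos: [517.5, 241.9, 173.3]
tool_rot: [3.129, 0.014, 2.796]
force: [-0.6, 0.2, 0.8]
width: 85.4
```

Run:
```python
from h import *
p=vision.camera_params('wrist'); im,d=vision.get_image('wrist')
cv2.imwrite('pics/w9.png',cv2.convertScaleAbs(im,alpha=1.7))
print(proj(p,[480,257,58]),proj(p,[519.6,242.7,58]),proj(p,[519.6,242.7,6]))
s=ctrl.read_state();print(s['eef_pos'],s['tool_rot'])
print(delta([550.1,-186.3,170],np.radians(69)))
```

```text
[315.44181523 172.02269297] [315.30817141 230.10335012] [314.40440752 210.92586068]
[517.07492845 241.63735945 172.42588966] [3.1305545  0.01292656 2.7964885 ]
(array([-175.8, -391.6,    0.4]), np.float64(1.592))
```

View pics/w9.png

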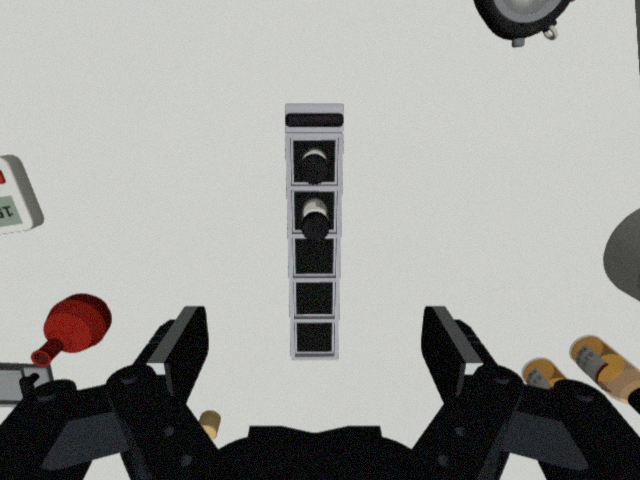

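Vials 1 and 2 stand in places 1 and 2, with caps at about (315,168) and (315,223). I'll check the offsets using depth.

```bash
cat >> h.py <<'E'
def tops(p,d,box,zlo=52,zhi=64):
    r0,r1,c0,c1=box; V,U=np.mgrid[r0:r1,c0:c1]; D=d[r0:r1,c0:c1]
    q=np.stack([(U-p['cx'])/p['fx'],-(V-p['cy'])/p['fy'],-np.ones(U.shape)],-1)@RM(p['rotation']).T
    W=p['position']+q*D[...,None]; m=((W[...,2]>zlo)&(W[...,2]<zhi)&(D>0)).astype(np.uint8)
    n,l,st,ce=cv2.connectedComponentsWithStats(m); out=[]
    for i in range(1,n):
        if st[i,4]>60: w=W[l==i]; zt=np.median(w[:,2]); out.append(((w.max(0)+w.min(0))[:2]/2,w.mean(0),np.ptp(w,axis=0),st[i,4]))
    return out
RC=np.array([558.9,228.4]); RY=np.array([np.cos(np.radians(160.2)),np.sin(np.radians(160.2))]); RX=np.array([RY[1],-RY[0]])
def inrack(xy): v=np.asarray(xy)-RC; return np.round([v@RX,v@RY],1)
E
python3 - <<'E'
from h import *
p=vision.camera_params('wrist'); im,d=vision.get_image('wrist')
for a in tops(p,d,(100,300,270,360)): print(a[0].round(1),a[1].round(1),a[2].round(1),a[3],inrack(a[0]),inrack(a[1][:2]))
E
```

```text
[477.9 256.5] [477.5 256.7  57.9] [20.3 20.5  8. ] 708 [-1.  85.8] [-0.9 86.2]
[519.  244.2] [518.1 244.4  57.8] [20.6 20.2  8.4] 640 [ 1.4 42.9] [ 1.2 43.8]
```

Vial 1 measures (-1.0, 85.8) and vial 2 (1.4, 42.9) in the rack frame, against targets of (0, 84) and (0, 42). Now vial 3.

>>> play_rows([
  [-18, -39, 0],
  [-35, -78, 0],
  [-53, -117, 0],
  [-70, -156, 0],
  [-88, -195, 0],
], turn=[0.16, 0.32, 0.48, 0.64, 0.8], fingers=[1, 1, 1, 1, 1])

```text
clock: 16.1
eef_pos: [532.9, 26.9, 169.8]
tool_rot: [3.128, -0.0, 1.992]
force: [1.3, -0.1, -0.1]
width: 85.6
```

Run:
```python
from h import *
print(delta([550.1,-186.3,130],np.radians(69)))
```

```text
(array([-201.6,  -72. ,   38.8]), np.float64(0.788))
```

>>> play_rows([
  [-42, -15, 0],
  [-84, -30, 0],
  [-126, -45, 10],
  [-168, -60, 30],
  [-201, -72, 39],
], turn=[0.16, 0.32, 0.48, 0.64, 0.788], fingers=[1, 1, 1, 1, 1])

```text
clock: 16.73
eef_pos: [548.2, -187.6, 127.4]
tool_rot: [3.136, -0.009, 1.198]
force: [-1.5, 0.5, -0.3]
width: 85.3
```

Run:
```python
from h import *
im,d=vision.get_image('wrist')
p=vision.camera_params('wrist'); im,d=vision.get_image('wrist')
s=ctrl.read_state();print(s['eef_pos'],s['tool_rot'])
for a in tops(p,d,(100,420,250,380)): print(a[0].round(1),a[1].round(1),a[2].round(1),a[3])
print(delta([550.1,-186.3,75],np.radians(69)))
```

```text
[ 547.63011534 -190.99892984  127.13891193] [ 3.13550032 -0.00583519  1.19513777]
[ 550.1 -186.3] [ 550.6 -185.5   57.7] [20.9 20.7  7.9] 926
[ 524.2 -265. ] [ 524.7 -263.4   57.4] [20.4 20.4  7.5] 734
(array([ 5. ,  0.3, 52.2]), np.float64(-0.009))
```

Depth confirms vial 3 at (550.1, -186.3).

>>> play_rows([
  [5, 0.3, 20],
  [5, 0.3, 40],
  [5, 0.3, 52],
  [5, 0.3, 52],
  [5, 0.3, 52],
], turn=[-0.009, -0.009, -0.009, -0.009, -0.009], fingers=[1, 1, 1, 1, 1])

```text
clock: 17.45
eef_pos: [550.6, -186.1, 75.6]
tool_rot: [3.135, -0.006, 1.205]
force: [-0.1, -0.3, 0.8]
width: 85.7
```

Run:
```python
from h import *
print(delta([550.1,-186.3,18.5],np.radians(69)))
```

```text
(array([-0.7, -0.8, 57.1]), np.float64(0.0))
```

>>> play_rows([
  [-0.5, -0.8, 25],
  [-0.5, -0.8, 45],
  [-0.5, -0.8, 55],
  [-0.5, -0.8, 57],
  [-0.5, -0.8, 57],
], turn=[0, 0, 0, 0, 0], fingers=[1, 1, 1, 1, 0.7])

```text
clock: 18.08
eef_pos: [550.7, -186.2, 19.3]
tool_rot: [3.134, -0.006, 1.205]
force: [-0.1, -0.0, 0.8]
width: 70.0
```

>>> play_rows([
  [0, 0, 0.5],
  [0, 0, 0.5],
  [0, 0, 0.5],
  [0, 0, 0.5],
  [0, 0, 0.5],
], turn=[0, 0, 0, 0, 0], fingers=[0.4, 0.2, 0, 0, 0])

```text
clock: 18.7
eef_pos: [550.8, -186.3, 19.2]
tool_rot: [3.133, -0.006, 1.205]
force: [-1.7, -0.1, 5.5]
width: 19.2
```

>>> play_rows([
  [0, 0, -15],
  [0, 0, -45],
  [0, 0, -90],
  [0, 0, -140],
  [0, 0, -140],
], turn=[0, 0, 0, 0, 0], fingers=[0, 0, 0, 0, 0])

```text
clock: 19.32
eef_pos: [552.4, -187.4, 163.9]
tool_rot: [3.124, -0.007, 1.204]
force: [0.9, 0.4, 0.3]
width: 19.0
```

Run:
```python
from h import *
im,d=vision.get_image('wrist'); cv2.imwrite('pics/w10.png',cv2.convertScaleAbs(im,alpha=1.7))
s=ctrl.read_state();print(s['tool_rot'],s['width'],delta([558.9,228.4,160],np.radians(160.2)))
```

```text
[ 3.12863834 -0.00622839  1.2043321 ] 19.115576387847312 (array([ 390.9, -141.2,    2.2]), np.float64(-1.592))
```

View pics/w10.png

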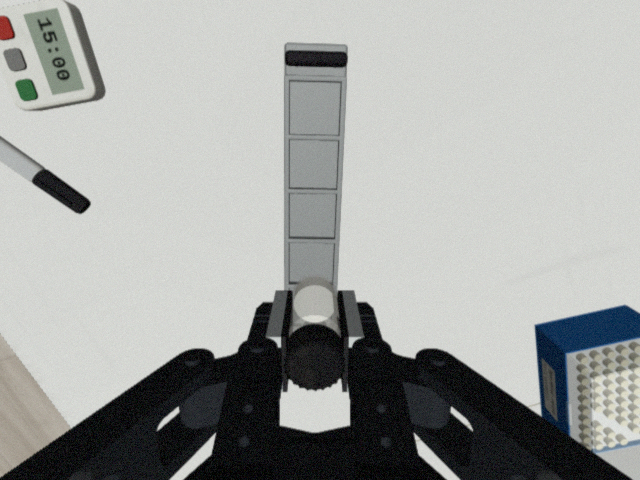

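Vial 3 is held between the pads at about (315,330), and places 1 to 4 of the grey rack are empty. Carrying it over.

>>> play_rows([
  [39, -14, 2],
  [78, -28, 2],
  [117, -42, 2],
  [156, -56, 2],
  [195, -70, 2],
], turn=[-0.16, -0.32, -0.48, -0.64, -0.8], fingers=[0, 0, 0, 0, 0])

```text
clock: 20.0
eef_pos: [554.0, 21.2, 158.6]
tool_rot: [3.131, 0.004, 2.01]
force: [-0.3, 0.3, -0.4]
width: 18.9
```

Run:
```python
from h import *
print(delta([558.9,228.4,140],np.radians(160.2)))
```

```text
(array([185.5,  92.3,  18.9]), np.float64(-0.786))
```

>>> play_rows([
  [40, 20, 0],
  [80, 40, 0],
  [120, 60, 5],
  [160, 80, 15],
  [185, 92, 19],
], turn=[-0.16, -0.32, -0.48, -0.64, -0.786], fingers=[0, 0, 0, 0, 0])

```text
clock: 20.62
eef_pos: [557.1, 230.1, 138.1]
tool_rot: [3.138, 0.008, 2.803]
force: [-0.3, -0.1, 0.1]
width: 18.8
```

Run:
```python
from h import *
im,d=vision.get_image('wrist');s=ctrl.read_state();print(s['tool_rot'],s['eef_pos'],s['qd'].round(2))
print(delta([558.9,228.4,70],np.radians(160.2)))
```

```text
[3.13340394 0.00612026 2.811156  ] [556.52430834 234.49248581 138.03072395] [ 0.02 -0.03  0.02  0.03 -0.05 -0.02 -0.12]
(array([-3.8, -5.5, 68. ]), np.float64(0.015))
```

>>> play_rows([
  [-3.8, -5.2, 25],
  [-3.8, -5.2, 55],
  [-3.8, -5.2, 68],
  [-3.8, -5.2, 68],
  [-3.8, -5.2, 68],
], turn=[0.015, 0.015, 0.015, 0.015, 0.015], fingers=[0, 0, 0, 0, 0])

```text
clock: 21.3
eef_pos: [559.5, 229.2, 70.8]
tool_rot: [3.132, 0.007, 2.796]
force: [0.1, 0.3, 0.3]
width: 19.2
```

Run:
```python
from h import *
s=ctrl.read_state();print(s['tool_rot'],s['qd'].round(2))
print(delta([558.9,228.4,20],np.radians(160.2)))
```

```text
[3.13220129 0.00664866 2.79609693] [ 0.   -0.01 -0.   -0.    0.   -0.   -0.  ]
(array([ 0.6, -1.4, 50.8]), np.float64(0.0))
```

>>> play_rows([
  [0.5, -1, 20],
  [0.5, -1, 38],
  [0.5, -1, 47],
  [0.5, -1, 50],
  [0.5, -1, 51],
], turn=[0, 0, 0, 0, 0], fingers=[0, 0, 0, 0, 0])

```text
clock: 21.92
eef_pos: [559.1, 229.0, 19.7]
tool_rot: [3.132, 0.007, 2.796]
force: [-0.4, 0.1, -0.3]
width: 18.8
```

Run:
```python
from h import *
s=ctrl.read_state();print(s['force'])
print(delta([558.9,228.4,19.5],np.radians(160.2)))
```

```text
[-0.37454966  0.06007863 -0.29127061]
(array([ 0. , -0.6,  0.2]), np.float64(0.0))
```

>>> play_rows([
  [0, -0.6, 0.4],
  [0, -0.6, 0.4],
  [0, -0.6, 0.4],
  [0, -0.6, 0.4],
  [0, -0.6, 0.4],
], turn=[0, 0, 0, 0, 0], fingers=[0, 0.2, 0.45, 0.75, 1])

```text
clock: 22.55
eef_pos: [559.0, 228.4, 19.3]
tool_rot: [3.132, 0.007, 2.796]
force: [-0.7, -0.3, 1.0]
width: 72.6
```

>>> play_rows([
  [0, 0, 0],
  [0, 0, -20],
  [0, 0, -60],
  [0, 0, -110],
  [0, 0, -150],
], turn=[0, 0, 0, 0, 0], fingers=[1, 1, 1, 1, 1])

```text
clock: 23.18
eef_pos: [557.8, 227.9, 172.7]
tool_rot: [3.13, 0.008, 2.797]
force: [-0.1, -0.5, 0.4]
width: 85.3
```

>>> play_rows([
  [0, 0, 0],
  [0, 0, 0],
], turn=[0, 0], fingers=[1, 1])

```text
clock: 23.42
eef_pos: [557.8, 227.6, 173.4]
tool_rot: [3.13, 0.009, 2.797]
force: [-0.4, -0.2, -0.2]
width: 85.0
```

Run:
```python
from h import *
p=vision.camera_params('wrist'); im,d=vision.get_image('wrist')
cv2.imwrite('pics/w11.png',cv2.convertScaleAbs(im,alpha=1.7))
for a in tops(p,d,(50,300,270,360)): print(a[0].round(1),a[1].round(1),a[2].round(1),a[3],inrack(a[0]),inrack(a[1][:2]))
s=ctrl.read_state();print(s['eef_pos'],s['tool_rot'])
print(delta([524.6,-263.5,170],np.radians(69)))
```

```text
[477.8 256.6] [477.9 256.6  58. ] [20.3 20.5  7. ] 803 [-0.9 85.8] [-0.9 85.7]
[518.4 243.5] [518.  243.7  57.8] [20.6 20.6  8.4] 706 [ 0.5 43.2] [ 0.5 43.7]
[557.6 228.8] [556.9 229.   57.7] [20.3 20.2  7.9] 637 [-0.1  1.3] [-0.1  2.1]
[557.34107783 227.30384437 172.43734637] [3.13115897 0.00777765 2.79660048]
(array([-135.1, -473. ,   -1.4]), np.float64(1.592))
```

View pics/w11.png

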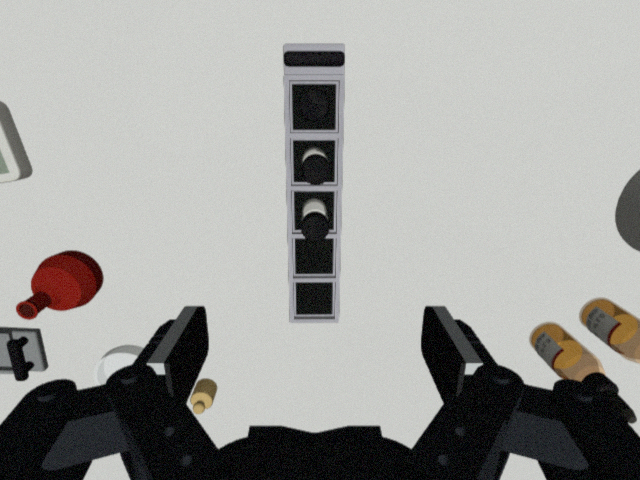

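Vials 1 to 3 stand in places 1 to 3, with caps at about (315,103), (315,167) and (315,223). All are within 2 mm of their place centres. Last is vial 5.

>>> play_rows([
  [-13, -47, 0],
  [-26, -94, 0],
  [-39, -141, 0],
  [-52, -188, 0],
  [-65, -236, 0],
], turn=[0.16, 0.32, 0.48, 0.64, 0.8], fingers=[1, 1, 1, 1, 1])

```text
clock: 24.1
eef_pos: [537.6, -18.3, 169.2]
tool_rot: [3.131, -0.003, 1.992]
force: [0.5, 0.5, -0.3]
width: 85.2
```

Run:
```python
from h import *
print(delta([524.6,-263.5,130],np.radians(69)))
```

```text
(array([-218.6, -112.4,   37.3]), np.float64(0.787))
```

>>> play_rows([
  [-45, -23, 0],
  [-90, -46, 0],
  [-135, -69, 10],
  [-180, -92, 30],
  [-218, -112, 37],
], turn=[0.16, 0.32, 0.48, 0.64, 0.787], fingers=[1, 1, 1, 1, 1])

```text
clock: 24.72
eef_pos: [522.6, -264.4, 127.8]
tool_rot: [3.141, -0.009, 1.199]
force: [1.2, -0.4, -0.2]
width: 85.4
```

Run:
```python
from h import *
im,d=vision.get_image('wrist')
p=vision.camera_params('wrist'); im,d=vision.get_image('wrist')
s=ctrl.read_state();print(s['eef_pos'],s['tool_rot'])
for a in tops(p,d,(100,420,250,380)): print(a[0].round(1),a[1].round(1),a[2].round(1),a[3])
print(delta([524.6,-263.5,75],np.radians(69)))
```

```text
[ 521.37640296 -269.16874564  127.70391241] [ 3.140394   -0.00538619  1.19432122]
[ 524.1 -265.4] [ 524.4 -264.4   57.7] [20.6 20.7  7.9] 919
(array([ 6.2,  0.9, 52.7]), np.float64(-0.01))
```

>>> play_rows([
  [5.5, 0.7, 20],
  [5.5, 0.7, 40],
  [5.5, 0.7, 52],
  [5.5, 0.7, 52],
  [5.5, 0.7, 52],
], turn=[-0.01, -0.01, -0.01, -0.01, -0.01], fingers=[1, 1, 1, 1, 1])

```text
clock: 25.45
eef_pos: [524.6, -263.9, 76.1]
tool_rot: [3.14, -0.005, 1.205]
force: [-0.1, -0.1, 0.6]
width: 85.2
```

Run:
```python
from h import *
print(delta([524.4,-264.2,18.5],np.radians(69)))
```

```text
(array([-0.6, -0.2, 57.6]), np.float64(0.0))
```

>>> play_rows([
  [-0.5, -0.3, 25],
  [-0.5, -0.3, 45],
  [-0.5, -0.3, 55],
  [-0.5, -0.3, 57.5],
  [-0.5, -0.3, 57.5],
], turn=[0, 0, 0, 0, 0], fingers=[1, 1, 1, 1, 0.7])

```text
clock: 26.08
eef_pos: [524.8, -264.2, 19.2]
tool_rot: [3.139, -0.005, 1.205]
force: [-0.2, -0.2, -0.0]
width: 69.5
```

>>> play_rows([
  [0, 0, 0.5],
  [0, 0, 0.5],
  [0, 0, 0.5],
  [0, 0, 0.5],
  [0, 0, 0.5],
], turn=[0, 0, 0, 0, 0], fingers=[0.4, 0.2, 0, 0, 0])

```text
clock: 26.7
eef_pos: [525.0, -264.3, 19.2]
tool_rot: [3.138, -0.005, 1.205]
force: [-0.5, 0.8, 5.7]
width: 19.2
```

>>> play_rows([
  [0, 0, -15],
  [0, 0, -45],
  [0, 0, -90],
  [0, 0, -140],
  [0, 0, -140],
], turn=[0, 0, 0, 0, 0], fingers=[0, 0, 0, 0, 0])

```text
clock: 27.32
eef_pos: [527.2, -266.0, 164.0]
tool_rot: [3.129, -0.005, 1.205]
force: [0.4, -0.5, -1.1]
width: 19.0
```

Run:
```python
from h import *
im,d=vision.get_image('wrist'); cv2.imwrite('pics/w12.png',cv2.convertScaleAbs(im,alpha=1.7))
s=ctrl.read_state();print(s['tool_rot'],s['width'],delta([638,200,160],np.radians(160.2)))
```

```text
[ 3.13348292 -0.00485499  1.2045976 ] 19.023618179807205 (array([474.9, -61.7,   3.5]), np.float64(-1.591))
```

View pics/w12.png

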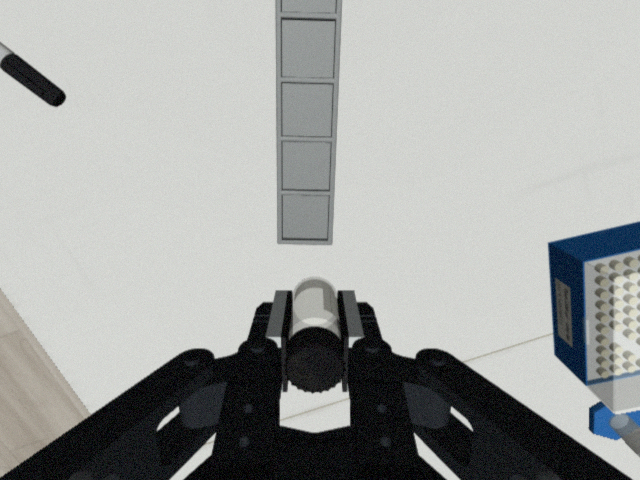

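The grey rack is empty and vial 5 is held at about (315,330). Carrying it over.

>>> play_rows([
  [47, -6, 3],
  [95, -12, 3],
  [142, -18, 3],
  [190, -25, 3],
  [237, -31, 3],
], turn=[-0.16, -0.32, -0.48, -0.64, -0.8], fingers=[0, 0, 0, 0, 0])

```text
clock: 28.0
eef_pos: [580.7, -31.6, 158.5]
tool_rot: [3.135, 0.001, 2.01]
force: [0.7, -0.3, -0.2]
width: 19.0
```

Run:
```python
from h import *
print(delta([638,200,140],np.radians(160.2)))
```

```text
(array([185.3, 150.2,  19.3]), np.float64(-0.786))
```

>>> play_rows([
  [38, 31, 0],
  [76, 62, 0],
  [114, 93, 5],
  [152, 124, 15],
  [185, 150, 19],
], turn=[-0.16, -0.32, -0.48, -0.64, -0.786], fingers=[0, 0, 0, 0, 0])

```text
clock: 28.62
eef_pos: [636.9, 201.3, 138.3]
tool_rot: [3.139, 0.003, 2.802]
force: [0.1, -0.8, 0.1]
width: 19.0
```

Run:
```python
from h import *
im,d=vision.get_image('wrist');s=ctrl.read_state();print(s['tool_rot'],s['eef_pos'],s['qd'].round(2))
print(delta([638,200.2,70],np.radians(160.2)))
```

```text
[3.13137690e+00 1.74554327e-03 2.81220723e+00] [636.69111594 209.39809702 138.44493338] [ 0.02 -0.04 -0.01  0.07 -0.06 -0.04 -0.12]
(array([-4.1, -9. , 68.4]), np.float64(0.016))
```

>>> play_rows([
  [-4, -9, 20],
  [-4, -9, 45],
  [-4, -9, 65],
  [-4, -9, 68],
  [-4, -9, 68],
], turn=[0.016, 0.016, 0.016, 0.016, 0.016], fingers=[0, 0, 0, 0, 0])

```text
clock: 29.3
eef_pos: [638.0, 200.4, 70.5]
tool_rot: [3.131, 0.001, 2.796]
force: [0.2, -0.1, -0.6]
width: 19.1
```

Run:
```python
from h import *
s=ctrl.read_state();print(s['tool_rot'],s['qd'].round(2))
print(delta([638,200.1,20],np.radians(160.2)))
```

```text
[3.13102840e+00 1.47448802e-03 2.79617432e+00] [ 0.   -0.02 -0.01 -0.01 -0.    0.    0.  ]
(array([-0.1, -0.8, 50.5]), np.float64(0.0))
```

>>> play_rows([
  [0, -0.7, 20],
  [0, -0.7, 38],
  [0, -0.7, 47],
  [0, -0.7, 50],
  [0, -0.7, 50.5],
], turn=[0, 0, 0, 0, 0], fingers=[0, 0, 0, 0, 0])

```text
clock: 29.92
eef_pos: [638.0, 200.4, 19.9]
tool_rot: [3.131, 0.001, 2.796]
force: [-0.1, -0.2, 0.2]
width: 19.0
```

Run:
```python
from h import *
s=ctrl.read_state();print(s['force'])
print(delta([638,200.1,19.5],np.radians(160.2)))
```

```text
[-0.06779526 -0.18959253  0.20887084]
(array([-0.1, -0.3,  0.4]), np.float64(0.0))
```

>>> play_rows([
  [0, -0.3, 0.6],
  [0, -0.3, 0.6],
  [0, -0.3, 0.6],
  [0, -0.3, 0.6],
  [0, -0.3, 0.6],
], turn=[0, 0, 0, 0, 0], fingers=[0, 0.2, 0.45, 0.75, 1])

```text
clock: 30.55
eef_pos: [638.0, 200.2, 19.4]
tool_rot: [3.131, 0.002, 2.796]
force: [-0.4, 0.4, 0.1]
width: 72.6
```

>>> play_rows([
  [0, 0, 0],
  [0, 0, -20],
  [0, 0, -60],
  [0, 0, -110],
  [0, 0, -160],
], turn=[0, 0, 0, 0, 0], fingers=[1, 1, 1, 1, 1])

```text
clock: 31.18
eef_pos: [637.2, 198.8, 182.4]
tool_rot: [3.13, 0.002, 2.797]
force: [0.7, -0.0, 0.4]
width: 85.1
```

>>> play_rows([
  [0, 0, 0],
  [0, 0, 0],
  [0, 0, 0],
], turn=[0, 0, 0], fingers=[1, 1, 1])

```text
clock: 31.55
eef_pos: [636.3, 198.2, 181.3]
tool_rot: [3.132, 0.001, 2.797]
force: [0.7, -0.0, 0.1]
width: 85.3
```

Run:
```python
from h import *
p=vision.camera_params('wrist'); im,d=vision.get_image('wrist')
cv2.imwrite('pics/w13.png',cv2.convertScaleAbs(im,alpha=1.7))
for a in tops(p,d,(0,330,260,370)): print(a[0].round(1),a[1].round(1),a[2].round(1),a[3],inrack(a[0]),inrack(a[1][:2]))
im,d=vision.get_image('top'); im0=cv2.imread('pics/top0.png')
cv2.imwrite('pics/t2.png',cv2.convertScaleAbs(im,alpha=1.5))
im,d=vision.get_image('side');cv2.imwrite('pics/s2.png',cv2.convertScaleAbs(cv2.resize(im[150:350,200:440],None,fx=3,fy=3),alpha=1.7))
print(ctrl.read_state()['clock'],ctrl.read_state()['force'])
```

```text
[518.7 243.4] [518.9 243.4  58. ] [20.5 20.4  8.6] 907 [ 0.5 43. ] [ 0.6 42.7]
[558.3 228.6] [558.2 228.7  58.1] [20.6 20.4  6. ] 747 [-0.1  0.6] [0.  0.7]
[638.1 200.6] [637.4 200.8  57.7] [20.6 20.5  8. ] 600 [  0.7 -84. ] [  0.7 -83.2]
31.7 [ 0.09359546 -0.12704737 -0.11630286]
```

View pics/w13.png

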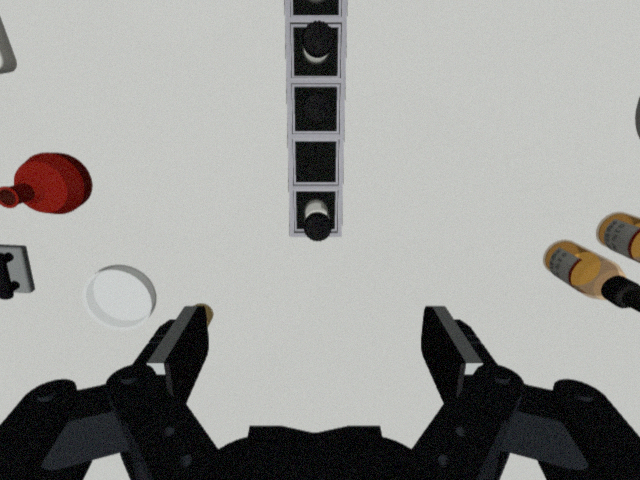

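View pics/s2.png

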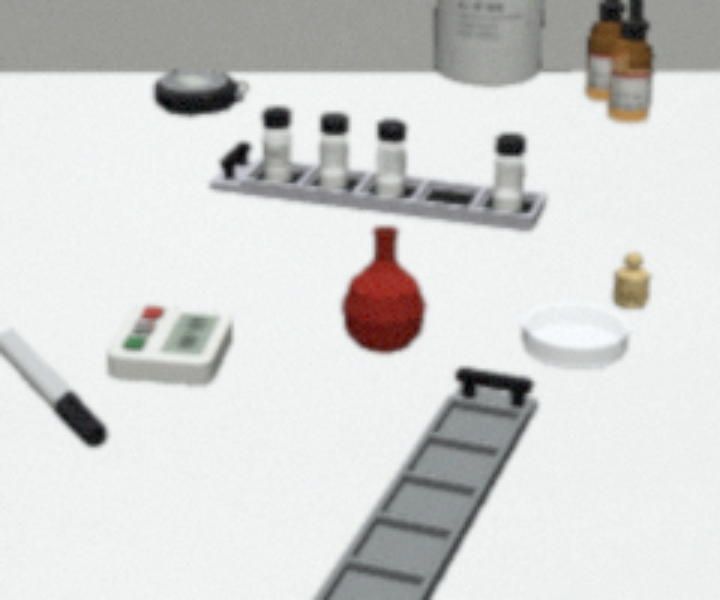

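View pics/t2.png

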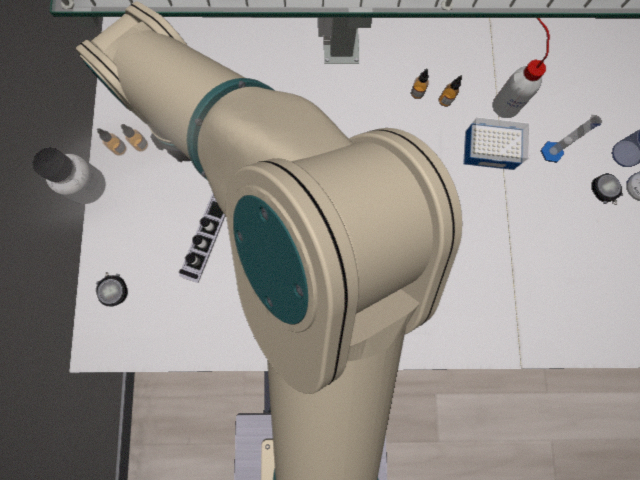

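The side view shows four upright vials in places 1, 2, 3 and 5 of the metal rack, with place 4 empty. The bulb, dish and timer look unmoved. In the top view the arm hides part of the scene. The gripper is clear at 180 mm, so I'll hand the job in.

Run:
```python
from h import *
a=cv2.imread('pics/side0.png'); im,d=vision.get_image('side')
for n,b in {'bulb':(225,270,310,345),'petri':(248,275,370,415),'timer':(245,280,232,280)}.items():
    r0,r1,c0,c1=b; print(n,cv2.absdiff(a[r0:r1,c0:c1],im[r0:r1,c0:c1]).mean().round(1))
print(ctrl.finish_job(),ctrl.read_state()['clock'])
```

```text
bulb 2.0
petri 1.2
timer 1.3
the job is handed in; nothing more can be done
the job is handed in; nothing more can be done
```

I moved the four vials one at a time from the grey rack into places 1, 2, 3 and 5 of the metal rack, counted from the black bar, and left place 4 empty. I handed the job in at about 32 s of the 118 s limit.

- **Vial positions:** the last depth readings put every vial within 2 mm of its place centre. Vial 1 was last measured just after vial 3 was placed, because it was out of the final wrist view.
- **Upright and clear:** cap tops read about 58 mm up, which fits vials standing on the floor of their places. The side picture shows all four upright, with the open gripper well clear above them.
- **Petri dish, timer and bulb:** comparing the side pictures from start and end shows no visible change for any of them. In the final top view the arm hid part of the scene, so I could not repeat this check from above.
- **Disagreements:** the only ones were 1–2 mm between the top and wrist cameras, and a drift in tool tilt of about 0.02 rad. Neither mattered for the placing.

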